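Break loose a gummed clamp knob and nip up a test cell

ROBOT

A 6-joint arm with a two-finger parallel gripper is mounted at the origin on the work surface. World frame = base frame: x ahead of the robot, y to its left, z up, the work surface at z = 0. Lengths are in mm, angles in rad, forces in N, time in s.
With the tool pointing down it reaches from about 275 to 1000 mm from the base axis. Payload 8.4 kg.
Tool frame: the origin (TCP) lies midway between the tips of the shut fingers; the grasp point (between the pads) lies 19 mm behind it; z points along the fingers, y is the line along which they close (so a half turn about z gives the same grasp; the last joint's range is limited). The gripper opens to 85 mm and grips with 20 to 120 N. Pads are 22 mm wide; open, the fingers measure 114 mm over their backs; the gripper's body (76 mm by 85 mm) begins 54 mm behind the grasp point. The pads swing forward as they close: fully open they stand 13 mm farther back than shut.
Start: joints at [-1.133, 0.353, 1.633, -0, 1.155, -0.002], TCP at [266.098, -565.526, 231.281] pointing down, gripper open.
Joint ranges: [-2.63, 2.63], [-0.92, 2.1], [0.06, 2.66], [-1.3, 4.44], [0, 2.69], [-3.02, 3.02]. Speed limits (rad/s): [2.22, 2.22, 2.79, 3.14, 3.14, 3.14].

INTERFACE

Orientations are given as [roll, pitch, yaw] about the fixed x, y, z axes, in that order (R = Rz(yaw) Ry(pitch) Rx(roll)).
In Python, from rig import r gives the robot as it stands.
- The arm moves only by the tool servo_tool, never from a script. Its argument "deltas" is a list of rows, each an object of numbers: "x", "y", "z": the shift along the world's x, y, z in mm; "rx", "ry", "rz": the turn, a rotation vector about the world's x, y, z in rad; "gripper": the gripper's target within -1 to 1 (fully open at 1, half-way at 0, shut at -1). A call has 1 to 10 rows; each row is the pose to reach, as a shift and turn from the pose commanded when the call began; what a row does not reach only later rows make up. A row lasts 1/10 s, in which the tool goes at most 50 mm and 8.59 degrees, less where a joint would pass 70% of its speed; a pose out of reach is approached as far as the arm can. A call with a gripper value outside its range is refused whole. The fingers move at their own pace and stop on an object; "newtons" is the grip in N (left out, the last holds). Time passes only in rows, so rows that repeat a pose let the fingers close. It gives the time, the measured TCP pose, the force, the opening and the grip force at its end, in the units of the state.
- r.sense(): the state, without advancing time (a new reading comes with each control period).
- r.grab_frame(name): name is "side" or "top"; returns the picture (384x512x3 uint8, blue, green, red); there is no depth.
- r.camera_params(name): a dict with "mtx" (3x3 intrinsics, pixels), "eye" and "orientation" of the camera in the world. Camera axes: x right, y down, z forward; pixel columns grow to the right and rows downward; lengths in mm; the calibration is good to about 2 mm. A picture is of the moment at which its call begins. camera_params takes no time and is no camera call.
- r.sign_off(): hands the job in; it is judged then, once.
Trained networks look in the newest picture that a camera, given by its name, has taken for a name from the list of things; names that differ only in an ending like _2 or _b are one class to them, and where a whole thing is asked for, a point or a joint stands for the part that bears it (a point fixed in the world has none). Each returns a list of dicts, best first, with "conf" (0 to 1); they miss things now and then, are a little off and sometimes report something else, mostly with a low value. They report only what shows in the picture. A call takes as long as a camera call. They do not tell look-alikes from the thing itself.
- r.recognise(name, camera): "box" ([left, top, width, height] in pixels, round what is visible of it).
The state is a dict: "clock": time; "qpos": joint angles; "qvel": joint speeds; "joint_efforts": joint torques, N m; "eef_pos": TCP position; "tcp_rot": TCP orientation; "contact_force": force on the tool from outside, world axes, zero at the start; "wrist_torque": the same for the moment, N m; "opening": opening from 0.0 (shut) to 1.0 (fully open); "grasp_force": force on a finger pad.
Only numpy, scipy, OpenCV 4.12 (cv2) and the standard library are available. Lean on these libraries where they do the work, as an engineer would, in place of code of your own. Each camera call takes 0.05 s, during which the arm holds its last target. There are 200 camera calls.

TASK

The knob of the little bench clamp has gummed up. Break it loose with a short firm clockwise twist, then turn it on freely until the jaw has pushed the glass test cell against the stop and holds it snugly between the two; it is glass, so stop as soon as you feel it nip up. Let go of the knob, and do not touch the cell or disturb anything else on the bench.

Things in the scene. Friction and masses are not known exactly. Their poses are not given: they have to be found in the camera images.
- clamp: aluminium bed of the bench clamp, 200 x 90 x 14 mm, bolted down (place and direction vary). Origin: centre of its underside; x runs from the stop end to the knob end, z up. A grey gear housing (50 mm along x, 60 mm across, top 77 mm above the bench) stands at x = +63 mm. Each radian of the knob moves the jaw 7 mm towards the stop, up to 2.9 rad; drag holds it where it is left.
- knob: bar-grip knob on the housing; vertical axis at clamp x = +63 mm, y = 0. Origin: on the axis, 77 mm above the bench, under its aluminium disc (42 mm wide, 6 mm thick). Upright black bar on it 46 mm long (knob x), 14 mm thick (y), top 118 mm above the bench; starts along clamp x. Turns only clockwise from above. Gummed: needs 0.35 to 0.5 N m at first, gives within 0.4 rad, then turns at 0.1 N m.
- knob_grip (a point): point on the knob's axis at which to pinch the bar across its 14 mm: 29 mm above the knob's origin, 106 mm above the bench; axes as the knob's. Everything else on the clamp is lower than 84 mm. It takes a firm pinch, some 30 N, to start the knob without the bar twisting in the fingers; stop the cell's nip by the rise of the turning moment at the wrist.
- jaw: steel moving jaw faced with 6 mm of hard rubber, 50 mm wide, 44 mm high, its lower edge 16 mm above the bench; driven by the knob along the clamp's -x. Origin: bottom of the middle of its flat rubber face (facing clamp -x), at clamp x = +4 mm at the start.
- anvil: fixed steel stop, 60 mm wide, 46 mm high, bolted on the bed at a place that varies. Origin: bottom of the middle of its flat face (facing clamp +x, towards the jaw), 14 mm above the bench.
- cell: loose glass test cell on the bed between stop and jaw: 35 to 37 mm along x (between the faces; not exact), 44 mm wide, 55 mm high plus two 10 mm pins, 0.13 to 0.25 kg. Origin: centre of its underside. Starts a few mm clear of both faces, a little askew. Held when both faces press with over 3 N; breaks over 35 N. 0.07 to 0.14 N m above the free drag at the knob is a good nip (10 to 20 N).
- screwdriver: screwdriver lying on the bench beside the clamp, 160 mm long; leave alone
- jar: closed jar, 40 mm diameter, 50 mm high, on the bench; leave alone
- beaker: glass beaker, 52 mm diameter, 60 mm high, on the bench; leave alone
- plug: black lead plug, 53 mm long, 12 mm thick, on the bench; leave alone
- mouse: computer mouse on its paper mat, 100 mm long; leave alone
Things that resemble listed ones, but are neither listed nor needed, are in the scene too. There is more than one size of the clamp; the job needs the larger. What is shaped like the cell but turquoise is not meant.

How it is judged (in metres and radians):
On the way, in this order (a step that is already met when the one before it is completed fails the run):
1. the knob is broken loose: the jaw has moved over 2 mm (distance of jaw from where it was at the start of the episode above 0.002 m), for 0.1 s.
2. the cell is nipped between jaw and stop (over 3 N on both faces) (contact force between each of jaw, anvil and cell above 3 N), for 0.2 s.
At the end, for the whole second after the job is handed in: The cell stands upright (within 0.05 rad) on the bed, square to the stop (0.04 rad) and against it (origin under 19.5 mm from the stop's face), at rest, pressed by jaw and stop with over 3 N each, the knob let go (all of step 2 and angle between the x axis of cell and the x axis of anvil, either way round below 0.04 rad and angle between cell's own z axis and vertical below 0.05 rad and x of cell in the frame of anvil below 0.0195 m and linear speed of cell below 0.01 m/s); the robot touches nothing.
It fails at once if the cell is squeezed with over 35 N (contact force between any of jaw, anvil and cell above 35 N).
It fails at once if the robot touches the cell (contact force between any of the arm, the fingers and cell above 0.5 N).
It fails at once if a bystander is moved by over 15 mm (distance of any of screwdriver, jar, beaker, plug, mouse from where it was at the start of the episode above 0.015 m).
It also fails if it takes over 72 s, if anything falls off the work surface, if the arm or the gripper's body presses on something with over 40 N, if the wrist force passes 120 N, or if a joint passes its speed limit or range.

## Working session

There is one attempt and no reset: what is moved stays moved. The work goes in short steps, Python scripts to look and compute and a tool call to move; the robot and the scene stay as the last step left them, time stands still between calls to the robot, and variables do not carry over. Pictures are saved under pics/ and viewed, at most 10 in all, crops included, and the job is handed in when it is done.

Besides the shell and the picture viewer there is one more tool, called after ">>>" in YAML: its name, and indented under it one key for each argument. servo_tool: Moves the arm, as the interface text tells. Its arguments: {"type":"object","properties":{"deltas":{"type":"array","items":{"type":"object","properties":{"x":{"type":"number"},"y":{"type":"number"},"z":{"type":"number"},"rx":{"type":"number"},"ry":{"type":"number"},"rz":{"type":"number"},"gripper":{"type":"number"}}}},"newtons":{"type":"number"}},"required":["deltas"]}

```bash
mkdir -p pics
python3 - <<'E'
from rig import r
import cv2
for c in("top","side"):
    cv2.imwrite(f"pics/{c}0.png",r.grab_frame(c))
    print(c,r.camera_params(c))
    for n in("clamp","knob","cell","anvil","jaw"):
        print(n,[(d["box"],round(d["conf"],2)) for d in r.recognise(n,c)][:4])
print(r.sense())
E
```

```text
top {'mtx': array([[459.11171563,   0.        , 250.46653791],
       [  0.        , 459.11171563, 191.52987322],
       [  0.        ,   0.        ,   1.        ]]), 'eye': array([ 369.20772584, -130.25180485, 1030.9718367 ]), 'orientation': array([-2.976457  , -0.01295187, -1.55887349])}
clamp [([125.3, 162.5, 96.1, 57.8], 0.77), ([188.9, 252.2, 75.9, 61.0], 0.7)]
knob [([126.5, 169.0, 25.5, 22.0], 0.65), ([194.6, 267.3, 16.5, 12.2], 0.53)]
cell [([239.4, 156.6, 30.7, 21.5], 0.97), ([169.4, 177.8, 20.8, 26.4], 0.56), ([101.4, 173.7, 14.0, 20.3], 0.52)]
anvil [([190.3, 180.9, 23.7, 35.1], 0.76)]
jaw [([156.6, 176.6, 22.2, 21.4], 0.57), ([213.2, 273.4, 15.1, 17.0], 0.5)]
side {'mtx': array([[402.11994056,   0.        , 256.97588682],
       [  0.        , 402.11994056, 194.15435886],
       [  0.        ,   0.        ,   1.        ]]), 'eye': array([373.89590066, 586.00077515, 747.66804515]), 'orientation': array([-2.30801587, -0.00510746, -2.91425943])}
clamp [([201.8, 236.1, 71.4, 75.0], 0.9), ([306.5, 218.6, 53.3, 50.7], 0.83)]
knob [([318.0, 224.9, 13.7, 19.0], 0.59), ([211.8, 24
[... 251 characters left out ...]
0.51)]
{'clock': 0.6, 'qpos': array([-1.13341470e+00,  3.52982446e-01,  1.63341592e+00,  8.37532158e-06,
        1.15519735e+00, -2.40736346e-03]), 'qvel': array([-0.00071606, -0.00056851,  0.00066206,  0.00097656, -0.00022648,
       -0.00063733]), 'joint_efforts': array([-6.26983547e-04, -6.04871464e+01, -3.42317283e+01, -7.48723460e-05,
        1.34111706e-03,  1.21947602e-05]), 'eef_pos': array([ 266.08886351, -565.52211182,  231.28511743]), 'tcp_rot': array([-3.14158961e+00, -7.66970557e-06,  4.39785606e-01]), 'contact_force': array([ 0.50378717,  0.48371612, -0.54107368]), 'wrist_torque': array([ 0.04339702, -0.03821251,  0.01047383]), 'grasp_force': 0.0, 'opening': 0.9996837658729593}
```

View pics/top0.png

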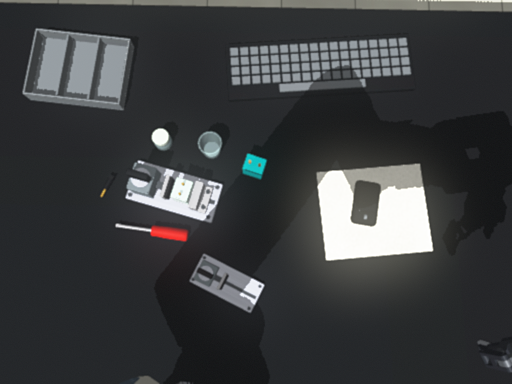

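View pics/side0.png

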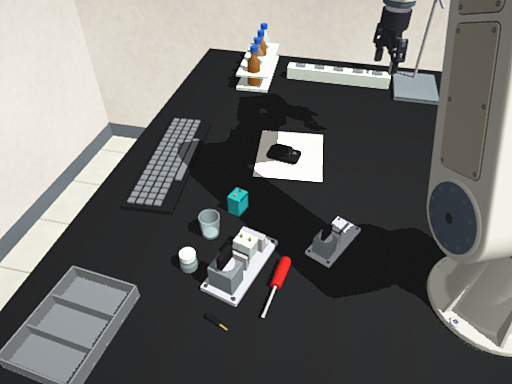

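The larger clamp is at about (125–221, 162–220) in the top view, with its knob at about (140, 180). The smaller decoy is at about (228, 282). I'll enlarge both views.

```bash
cat > h.py <<'E'
import numpy as np,cv2
from scipy.spatial.transform import Rotation as R
from rig import r
def cam(c):
    p=r.camera_params(c); return p["mtx"],np.array(p["eye"]),R.from_euler("xyz",p["orientation"]).as_matrix()
def proj(c,P):
    K,e,M=cam(c); q=(np.atleast_2d(P)-e)@M@K.T; return q[:,:2]/q[:,2:]
def back(c,uv,z):
    K,e,M=cam(c); d=M@np.linalg.solve(K,[*uv,1]); return e+d*(z-e[2])/d[2]
E
python3 - <<'E'
from h import *
a=cv2.imread("pics/top0.png")[150:230,110:230]; b=cv2.imread("pics/side0.png")[215:315,190:290]
cv2.imwrite("pics/c1.png",cv2.resize(a,None,fx=6.5,fy=6.5,interpolation=cv2.INTER_CUBIC))
cv2.imwrite("pics/c2.png",cv2.resize(b,None,fx=6,fy=6,interpolation=cv2.INTER_CUBIC))
E
```

```text
(no output)
```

View pics/c1.png

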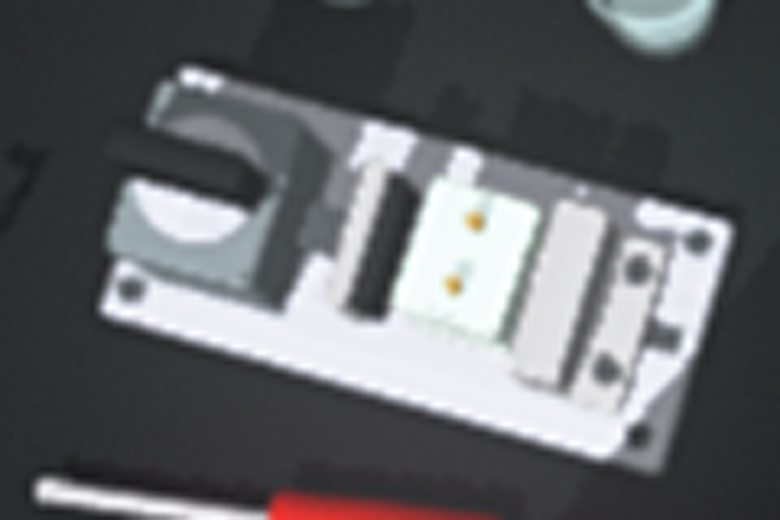

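View pics/c2.png

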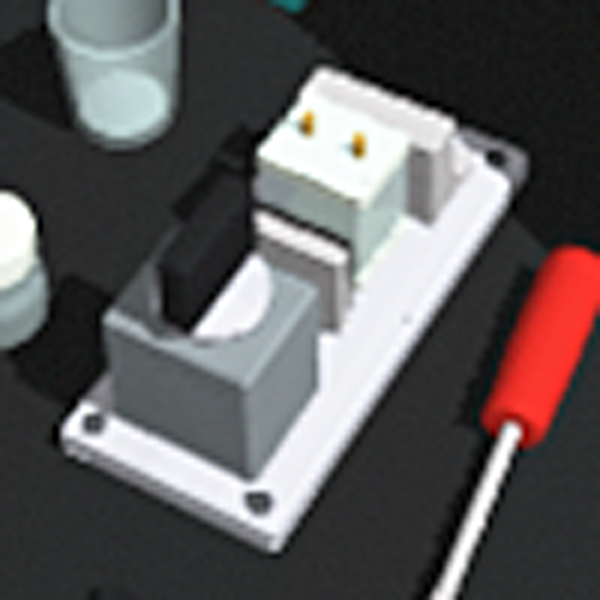

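Both crops show the bed corners clearly. In the top crop they are at (102,315), (660,468), (733,222) and (180,70); in the side crop, (272,540), (65,437) and (525,160). I'll fit the clamp pose to these.

Run:
```python
from h import *
from scipy.optimize import least_squares
T=np.array([(102,315),(660,466),(733,222),(180,68)])/6.5+[110-.4,150-.4]
S=np.array([(272,540),(65,437),(525,165)])/6+[190-.4,215-.4]
# knob +x end is image-left; top: image right ~ -y world? check
for t in T: print(back("top",t,14).round(1))
for t in S: print(back("side",t,14).round(1))
# bar top centre
Bt=np.array([(107+272)/2,(150+185)/2])/6.5+[109.6,149.6]
print("bar",back("top",Bt,118))
w=[back("top",t,14)for t in T]
d=w[0]-w[1]; yaw0=np.arctan2(d[1],d[0])
def loc(p,L):
    x,y,a=p; L=np.array(L,float); c,s=np.cos(a),np.sin(a)
    return np.c_[x+c*L[:,0]-s*L[:,1],y+s*L[:,0]+c*L[:,1],L[:,2]]
# which side: lower in image
ex=d[:2]/np.hypot(*d[:2]); ey=np.array([-ex[1],ex[0]])
sg=np.sign((w[1]-w[2])[:2]@ey)
LT=[(100,sg*45,14),(-100,sg*45,14),(-100,-sg*45,14),(100,-sg*45,14)]
LS=[(100,sg*45,14),(100,-sg*45,14),(-100,sg*45,14)]
f=lambda p:np.r_[(proj("top",loc(p,LT))-T).ravel(),(proj("side",loc(p,LS))-S).ravel()]
o=least_squares(f,[*np.mean(w,0)[:2],yaw0],loss="soft_l1",x_scale=[100,100,1])
print(o.x,sg,f(o.x).round(1)); k=loc(o.x,[(63,0,106),(63+23,0,118),(63-23,0,118)]);print("knob",k)
ft=lambda p:(proj("top",loc(p,LT))-T).ravel()
print("top only",least_squares(ft,o.x,x_scale=[100,100,1]).x)
a=cv2.resize(r.grab_frame("top")[150:230,110:230],None,fx=6.5,fy=6.5,interpolation=cv2.INTER_CUBIC)
for L in LT+[(86,7,118),(86,-7,118),(40,7,118),(40,-7,118),(88,30,77),(88,-30,77),(38,30,77),(38,-30,77)]:
    u=(proj("top",loc(o.x,[L]))[0]-[109.6,149.6])*6.5; cv2.circle(a,tuple(int(v) for v in u),3,(0,0,255),-1)
b=cv2.resize(r.grab_frame("side")[215:315,190:290],None,fx=6,fy=6,interpolation=cv2.INTER_CUBIC)
for L in LS+[(86,7,118),(86,-7,118),(40,7,118),(40,-7,118),(88,30,77),(88,-30,77),(38,30,77),(38,-30,77)]:
    u=(proj("side",loc(o.x,[L]))[0]-[189.6,214.6])*6; cv2.circle(b,tuple(int(v) for v in u),3,(0,0,255),-1)
b=b[:520]
m=np.hstack([cv2.copyMakeBorder(a,0,0,0,0,0),b]); cv2.imwrite("pics/ov.png",cv2.resize(m,(800,int(m.shape[0]*800/m.shape[1]))))
np.save("pose.npy",o.x)
```

```text
[520.1 137.9  14. ]
[470.7 -54.9  14. ]
[555.7 -78.   14. ]
[607.5 115.7  14. ]
[519.9 142.   14. ]
[603.6 118.1  14. ]
[466.8 -46.5  14. ]
bar [551.43807423  85.96321036 118.        ]
[537.82752327  31.21273339   1.31326145] 1.0 [-0.7  0.1 -0.4  0.8 -0.4 -0.1 -0.3  0.3  0.4 -1.1 -1.1 -0.9 -0.2 -2.5]
knob [[553.87346576  92.13504236 106.        ]
 [559.73150825 114.37652023 118.        ]
 [548.01542326  69.89356448 118.        ]]
top only [538.5052852   30.1773739    1.31464306]
```

View pics/ov.png

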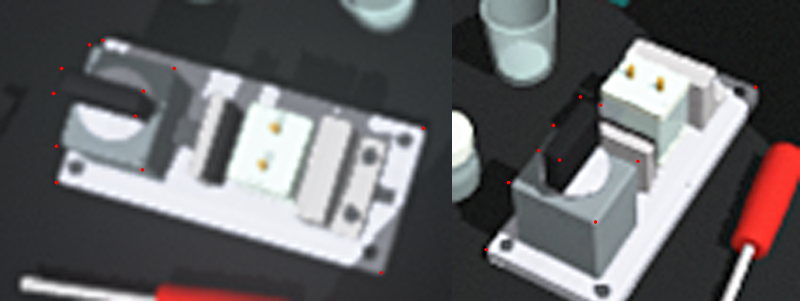

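The overlay agrees to about 3 mm, with the offsets explained by the parts' bevels. The knob is near (554, 91.5) and the bar's yaw is 1.313. At that tool yaw joint 6 sits near 0.42, so there is about 2.5 rad of clockwise room. Moving above it now.

>>> servo_tool:
  deltas:
    - {"x": 19, "y": 43, "z": 0, "rz": 0.06, "gripper": 0.0}
    - {"x": 38, "y": 87, "z": 0, "rz": 0.12, "gripper": 0.0}
    - {"x": 57, "y": 131, "z": 0, "rz": 0.18, "gripper": 0.0}
    - {"x": 76, "y": 175, "z": 0, "rz": 0.24, "gripper": 0.0}
    - {"x": 96, "y": 218, "z": 0, "rz": 0.3, "gripper": 0.0}
    - {"x": 115, "y": 262, "z": 0, "rz": 0.36, "gripper": 0.0}
    - {"x": 134, "y": 306, "z": 0, "rz": 0.42, "gripper": 0.0}
    - {"x": 153, "y": 350, "z": 0, "rz": 0.48, "gripper": 0.0}
    - {"x": 173, "y": 393, "z": 0, "rz": 0.54, "gripper": 0.0}
    - {"x": 192, "y": 437, "z": 0, "rz": 0.6, "gripper": 0.0}
  newtons: 30

```text
invalid input
```

>>> servo_tool:
  deltas:
    - {"x": 19, "y": 44, "z": -10, "rz": 0.06}
    - {"x": 38, "y": 88, "z": -20, "rz": 0.12}
    - {"x": 57, "y": 132, "z": -35, "rz": 0.18}
    - {"x": 76, "y": 176, "z": -50, "rz": 0.24}
    - {"x": 96, "y": 220, "z": -70, "rz": 0.273}
    - {"x": 96, "y": 220, "z": -85, "rz": 0.273}
    - {"x": 96, "y": 220, "z": -85, "rz": 0.273}
    - {"x": 96, "y": 220, "z": -85, "rz": 0.273}

```text
invalid input
```

Run:
```python
from h import *
s=r.sense(); print({k:np.round(s[k],3) for k in("clock","qpos","eef_pos","tcp_rot","contact_force","wrist_torque","opening")})
a=cv2.resize(r.grab_frame("side")[205:305,190:290],None,fx=5.2,fy=5.2,interpolation=cv2.INTER_CUBIC)
b=cv2.resize(r.grab_frame("top")[150:230,110:230],None,fx=5.2,fy=5.2,interpolation=cv2.INTER_CUBIC)
b=cv2.copyMakeBorder(b,0,520-b.shape[0],0,0,0)
m=np.hstack([b,a]);cv2.imwrite("pics/n1.png",cv2.resize(m,(800,int(520*800/m.shape[1]))))
```

```text
{'clock': np.float64(0.7), 'qpos': array([-1.133,  0.353,  1.633,  0.   ,  1.155, -0.002]), 'eef_pos': array([ 266.105, -565.516,  231.286]), 'tcp_rot': array([ 3.142, -0.   ,  0.44 ]), 'contact_force': array([ 0.437, -0.304,  0.234]), 'wrist_torque': array([-0.018,  0.034, -0.022]), 'opening': np.float64(1.001)}
```

View pics/n1.png

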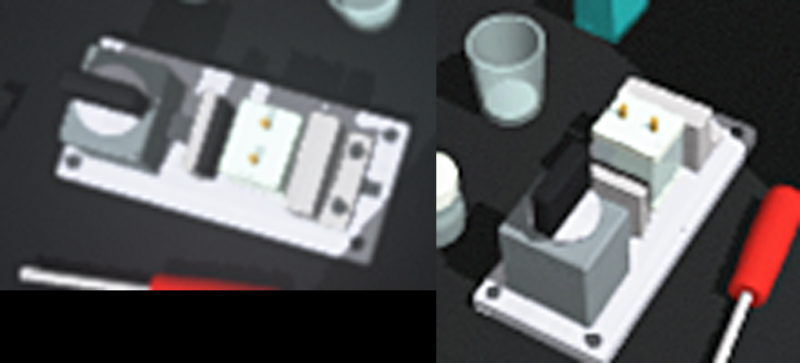

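The picture shows that nothing moved: both calls were refused as invalid. I'll try rows with every field filled.

>>> servo_tool:
  deltas:
    - {"x": 19, "y": 43, "z": 0, "rx": 0, "ry": 0, "rz": 0.06, "gripper": 0.0}
  newtons: 30

```text
clock: 0.9
eef_pos: [284.2, -525.7, 231.3]
tcp_rot: [3.139, 0.001, 0.497]
contact_force: [1.4, -0.1, 0.9]
opening: 0.863
grasp_force: 0.0
```

>>> servo_tool:
  deltas:
    - {"x": 19, "y": 44, "z": 0, "rx": 0, "ry": 0, "rz": 0.06, "gripper": 0}
    - {"x": 38, "y": 87, "z": 0, "rx": 0, "ry": 0, "rz": 0.12, "gripper": 0}
    - {"x": 57, "y": 131, "z": 0, "rx": 0, "ry": 0, "rz": 0.18, "gripper": 0}
    - {"x": 76, "y": 175, "z": 0, "rx": 0, "ry": 0, "rz": 0.24, "gripper": 0}
    - {"x": 96, "y": 218, "z": 0, "rx": 0, "ry": 0, "rz": 0.3, "gripper": 0}
    - {"x": 115, "y": 262, "z": 0, "rx": 0, "ry": 0, "rz": 0.36, "gripper": 0}
    - {"x": 134, "y": 306, "z": 0, "rx": 0, "ry": 0, "rz": 0.42, "gripper": 0}
    - {"x": 153, "y": 350, "z": 0, "rx": 0, "ry": 0, "rz": 0.48, "gripper": 0}
    - {"x": 173, "y": 393, "z": 0, "rx": 0, "ry": 0, "rz": 0.54, "gripper": 0}
    - {"x": 192, "y": 437, "z": 0, "rx": 0, "ry": 0, "rz": 0.6, "gripper": 0}

```text
clock: 1.9
eef_pos: [477.8, -83.7, 231.6]
tcp_rot: [3.141, -0.0, 1.102]
contact_force: [1.2, -0.7, 0.6]
opening: 0.498
grasp_force: 0.0
```

>>> servo_tool:
  deltas:
    - {"x": 19, "y": 44, "z": -10, "rx": 0, "ry": 0, "rz": 0.06, "gripper": 0}
    - {"x": 38, "y": 88, "z": -20, "rx": 0, "ry": 0, "rz": 0.12, "gripper": 0}
    - {"x": 57, "y": 132, "z": -35, "rx": 0, "ry": 0, "rz": 0.18, "gripper": 0}
    - {"x": 77, "y": 177, "z": -50, "rx": 0, "ry": 0, "rz": 0.213, "gripper": 0}
    - {"x": 77, "y": 177, "z": -80, "rx": 0, "ry": 0, "rz": 0.213, "gripper": 0}
    - {"x": 77, "y": 177, "z": -80, "rx": 0, "ry": 0, "rz": 0.213, "gripper": 0}
    - {"x": 77, "y": 177, "z": -80, "rx": 0, "ry": 0, "rz": 0.213, "gripper": 0}

```text
clock: 2.6
eef_pos: [553.4, 91.1, 151.2]
tcp_rot: [-3.14, 0.001, 1.313]
contact_force: [-0.4, 0.4, 0.1]
opening: 0.499
grasp_force: 0.0
```

Run:
```python
from h import *
s=r.sense(); print({k:np.round(s[k],3) for k in("clock","qpos","eef_pos","tcp_rot","contact_force","wrist_torque","opening")})
a=cv2.resize(r.grab_frame("side")[185:305,180:290],None,fx=4.5,fy=4.5,interpolation=cv2.INTER_CUBIC)
b=cv2.resize(r.grab_frame("top")[140:240,100:200],None,fx=5.4,fy=5.4,interpolation=cv2.INTER_CUBIC)
m=np.hstack([b,a]);cv2.imwrite("pics/n2.png",cv2.resize(m,(800,int(540*800/m.shape[1]))))
```

```text
{'clock': np.float64(2.6), 'qpos': array([ 0.161,  0.346,  1.843, -0.   ,  0.954,  0.419]), 'eef_pos': array([553.393,  91.125, 151.187]), 'tcp_rot': array([-3.140e+00,  1.000e-03,  1.313e+00]), 'contact_force': array([-0.406,  0.405,  0.086]), 'wrist_torque': array([0.03 , 0.044, 0.034]), 'opening': np.float64(0.499)}
```

View pics/n2.png

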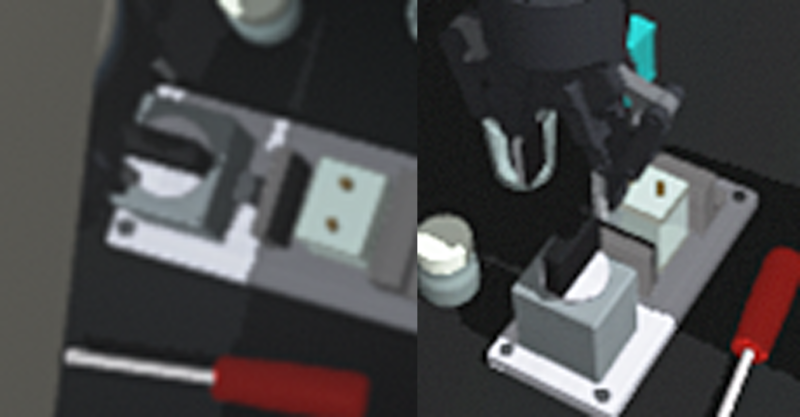

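The fingers straddle the bar. In this composite the tips are near (520,185) and (600,210) in the side half. The bar looks slightly right of the tool's line, which parallax would explain. I'll go down to TCP z = 88, then pinch.

>>> servo_tool:
  deltas:
    - {"x": 0, "y": 0, "z": -25, "rx": 0, "ry": 0, "rz": 0, "gripper": 0}
    - {"x": 0, "y": 0, "z": -45, "rx": 0, "ry": 0, "rz": 0, "gripper": 0}
    - {"x": 0, "y": 0, "z": -63, "rx": 0, "ry": 0, "rz": 0, "gripper": 0}
    - {"x": 0, "y": 0, "z": -63, "rx": 0, "ry": 0, "rz": 0, "gripper": 0}
    - {"x": 0, "y": 0, "z": -63, "rx": 0, "ry": 0, "rz": 0, "gripper": 0}

```text
clock: 3.2
eef_pos: [554.7, 90.9, 89.6]
tcp_rot: [3.141, -0.0, 1.312]
contact_force: [1.0, 1.1, 0.6]
opening: 0.501
grasp_force: 0.0
```

Run:
```python
from h import *
s=r.sense(); print({k:np.round(s[k],3) for k in("clock","qpos","eef_pos","contact_force","wrist_torque","opening")})
t=r.grab_frame("top");a=r.grab_frame("side")
for im,c in((t,"top"),(a,"side")):
    p=proj(c,[s["eef_pos"]])[0]; print(c,p)
a=cv2.resize(a[205:295,190:280],None,fx=6,fy=6,interpolation=cv2.INTER_CUBIC)
b=cv2.resize(t[145:235,100:190],None,fx=6,fy=6,interpolation=cv2.INTER_CUBIC)
m=np.hstack([b,a]);cv2.imwrite("pics/n3.png",cv2.resize(m,(800,400)))
```

```text
{'clock': np.float64(3.2), 'qpos': array([ 0.16 ,  0.431,  1.883, -0.   ,  0.826,  0.419]), 'eef_pos': array([554.714,  90.86 ,  89.571]), 'contact_force': array([1.044, 1.141, 0.561]), 'wrist_torque': array([ 0.006,  0.006, -0.022]), 'opening': np.float64(0.501)}
top [139.57742797 176.51040918]
side [224.04369118 259.73841506]
```

View pics/n3.png

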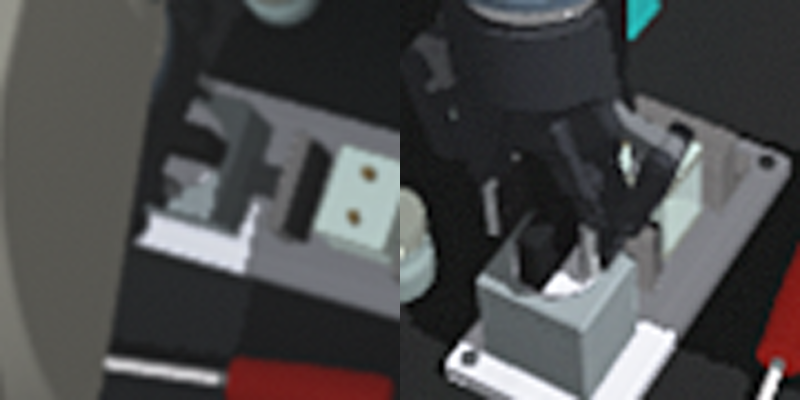

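In the side half the fingers, at (490,225) and (590,262), stand on either side of the bar at (540,245). Closing now.

>>> servo_tool:
  deltas:
    - {"x": 0, "y": 0, "z": 0, "rx": 0, "ry": 0, "rz": 0, "gripper": -1}
    - {"x": 0, "y": 0, "z": 0, "rx": 0, "ry": 0, "rz": 0, "gripper": -1}
    - {"x": 0, "y": 0, "z": 0, "rx": 0, "ry": 0, "rz": 0, "gripper": -1}
    - {"x": 0, "y": 0, "z": 0, "rx": 0, "ry": 0, "rz": 0, "gripper": -1}
    - {"x": 0, "y": 0, "z": 0, "rx": 0, "ry": 0, "rz": 0, "gripper": -1}
    - {"x": 0, "y": 0, "z": 0, "rx": 0, "ry": 0, "rz": 0, "gripper": -1}
    - {"x": 0, "y": 0, "z": 0, "rx": 0, "ry": 0, "rz": 0, "gripper": -1}
    - {"x": 0, "y": 0, "z": 0, "rx": 0, "ry": 0, "rz": 0, "gripper": -1}
  newtons: 40

```text
clock: 4.1
eef_pos: [554.5, 91.5, 89.2]
tcp_rot: [3.141, -0.0, 1.312]
contact_force: [-0.5, -1.9, 6.8]
opening: 0.156
grasp_force: 39.6
```

```bash
cat > s.py <<'E'
from h import *
s=r.sense(); print({k:np.round(s[k],3).tolist() for k in("clock","qpos","eef_pos","tcp_rot","contact_force","wrist_torque","opening","grasp_force")})
E
python3 s.py
```

```text
{'clock': 4.1, 'qpos': [0.161, 0.432, 1.883, 0.0, 0.825, 0.419], 'eef_pos': [554.494, 91.539, 89.22], 'tcp_rot': [3.141, -0.0, 1.312], 'contact_force': [-0.506, -1.865, 6.837], 'wrist_torque': [-0.112, 0.311, -0.369], 'opening': 0.156, 'grasp_force': 39.632}
```

The opening of 13 mm matches the bar. Now a short clockwise twist.

>>> servo_tool:
  deltas:
    - {"x": 0, "y": 0, "z": 0, "rx": 0, "ry": 0, "rz": -0.04, "gripper": -1}
    - {"x": 0, "y": 0, "z": 0, "rx": 0, "ry": 0, "rz": -0.08, "gripper": -1}
    - {"x": 0, "y": 0, "z": 0, "rx": 0, "ry": 0, "rz": -0.12, "gripper": -1}
    - {"x": 0, "y": 0, "z": 0, "rx": 0, "ry": 0, "rz": -0.12, "gripper": -1}

```text
clock: 4.5
eef_pos: [554.5, 91.6, 89.2]
tcp_rot: [3.141, -0.0, 1.192]
contact_force: [-1.0, 1.3, 6.7]
opening: 0.159
grasp_force: 39.1
```

```bash
python3 s.py
```

```text
{'clock': 4.5, 'qpos': [0.161, 0.432, 1.883, -0.0, 0.825, 0.54], 'eef_pos': [554.491, 91.613, 89.219], 'tcp_rot': [3.141, -0.0, 1.192], 'contact_force': [-1.032, 1.254, 6.658], 'wrist_torque': [-0.195, 0.407, 0.158], 'opening': 0.159, 'grasp_force': 39.125}
```

>>> servo_tool:
  deltas:
    - {"x": 0, "y": 0, "z": 0, "rx": 0, "ry": 0, "rz": -0.05, "gripper": -1}
    - {"x": 0, "y": 0, "z": 0, "rx": 0, "ry": 0, "rz": -0.1, "gripper": -1}
    - {"x": 0, "y": 0, "z": 0, "rx": 0, "ry": 0, "rz": -0.1, "gripper": -1}

```text
clock: 4.8
eef_pos: [554.5, 91.6, 89.2]
tcp_rot: [3.141, -0.001, 1.091]
contact_force: [-1.7, 0.3, 7.1]
opening: 0.158
grasp_force: 40.3
```

```bash
python3 s.py
```

```text
{'clock': 4.8, 'qpos': [0.161, 0.432, 1.883, -0.0, 0.825, 0.641], 'eef_pos': [554.537, 91.647, 89.238], 'tcp_rot': [3.141, -0.001, 1.091], 'contact_force': [-1.706, 0.283, 7.11], 'wrist_torque': [-0.298, 0.207, -0.204], 'opening': 0.158, 'grasp_force': 40.254}
```

>>> servo_tool:
  deltas:
    - {"x": 0, "y": 0, "z": 0, "rx": 0, "ry": 0, "rz": -0.05, "gripper": -1}
    - {"x": 0, "y": 0, "z": 0, "rx": 0, "ry": 0, "rz": -0.1, "gripper": -1}
    - {"x": 0, "y": 0, "z": 0, "rx": 0, "ry": 0, "rz": -0.1, "gripper": -1}

```text
clock: 5.1
eef_pos: [554.5, 91.6, 89.3]
tcp_rot: [3.141, -0.0, 0.992]
contact_force: [-0.7, -1.2, 7.4]
opening: 0.156
grasp_force: 40.2
```

```bash
python3 s.py
```

```text
{'clock': 5.1, 'qpos': [0.161, 0.432, 1.883, -0.0, 0.825, 0.74], 'eef_pos': [554.521, 91.608, 89.251], 'tcp_rot': [3.141, -0.0, 0.992], 'contact_force': [-0.742, -1.178, 7.361], 'wrist_torque': [-0.2, 0.521, 0.219], 'opening': 0.156, 'grasp_force': 40.194}
```

>>> servo_tool:
  deltas:
    - {"x": 0, "y": 0, "z": 0, "rx": 0, "ry": 0, "rz": -0.03, "gripper": -1}
    - {"x": 0, "y": 0, "z": 0, "rx": 0, "ry": 0, "rz": -0.06, "gripper": -1}

```text
clock: 5.3
eef_pos: [554.5, 91.6, 89.2]
tcp_rot: [3.141, -0.001, 0.932]
contact_force: [-1.3, 1.0, 7.2]
opening: 0.155
grasp_force: 40.2
```

```bash
python3 s.py
python3 - <<'E'
from h import *
t=r.grab_frame("top");a=r.grab_frame("side")
for i in range(4):
    r.grab_frame("top"); print(r.sense()["wrist_torque"].round(3))
a=cv2.resize(a[205:295,190:280],None,fx=6,fy=6,interpolation=cv2.INTER_CUBIC)
b=cv2.resize(t[145:235,110:200],None,fx=6,fy=6,interpolation=cv2.INTER_CUBIC)
m=np.hstack([b,a]);cv2.imwrite("pics/n4.png",cv2.resize(m,(800,400)))
E
```

```text
{'clock': 5.3, 'qpos': [0.161, 0.432, 1.883, -0.0, 0.825, 0.8], 'eef_pos': [554.535, 91.626, 89.233], 'tcp_rot': [3.141, -0.001, 0.932], 'contact_force': [-1.287, 0.955, 7.223], 'wrist_torque': [-0.26, 0.42, 0.283], 'opening': 0.155, 'grasp_force': 40.185}
[-0.198  0.474  0.133]
[-0.17   0.441  0.126]
[-0.198  0.404  0.073]
[-0.252  0.404  0.119]
```

View pics/n4.png

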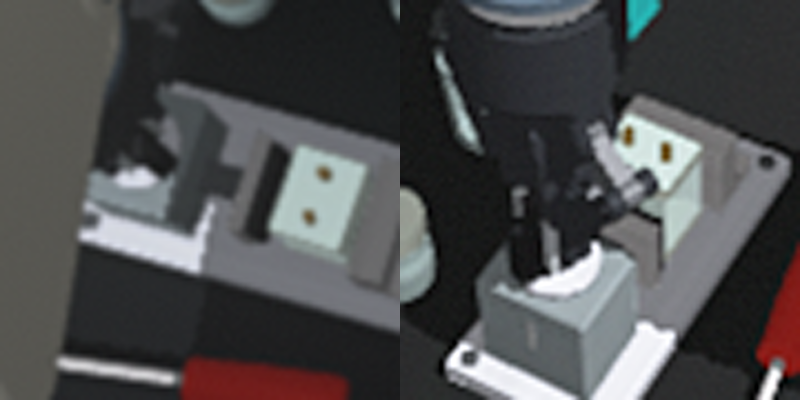

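The bar turned with the gripper and the jaw has advanced, so the knob is loose. The resting drag torque is about 0.11. I'll estimate the remaining gap from the initial top crop, using edges read off it.

Run:
```python
from h import *
x,y,a=np.load("pose.npy")
def cx(u,z):
    p=back("top",np.array(u)/6.5+[109.6,149.6],z); d=p[:2]-[x,y]; return [round(d@[np.cos(a),np.sin(a)],1),round(d@[-np.sin(a),np.cos(a)],1)]
for n,u,z in [("jaw",(418,188),60),("jaw",(385,318),60),("cellR",(435,180),69),("cellR",(395,308),69),("cellL",(541,208),69),("cellL",(500,345),69),("anv",(553,200),60),("anv",(513,375),60)]: print(n,cx(u,z))
```

```text
jaw [np.float64(-2.0), np.float64(-20.6)]
jaw [np.float64(-4.3), np.float64(23.9)]
cellR [np.float64(-8.4), np.float64(-23.3)]
cellR [np.float64(-8.3), np.float64(20.8)]
cellL [np.float64(-44.5), np.float64(-23.7)]
cellL [np.float64(-44.7), np.float64(23.3)]
anv [np.float64(-46.1), np.float64(-28.7)]
anv [np.float64(-50.2), np.float64(30.8)]
```

The total free travel is roughly 9 mm, or about 1.3 rad. Turning on to about 0.8 rad, then smaller steps.

>>> servo_tool:
  deltas:
    - {"x": 0, "y": 0, "z": 0, "rx": 0, "ry": 0, "rz": -0.05, "gripper": -1}
    - {"x": 0, "y": 0, "z": 0, "rx": 0, "ry": 0, "rz": -0.1, "gripper": -1}
    - {"x": 0, "y": 0, "z": 0, "rx": 0, "ry": 0, "rz": -0.15, "gripper": -1}
    - {"x": 0, "y": 0, "z": 0, "rx": 0, "ry": 0, "rz": -0.2, "gripper": -1}
    - {"x": 0, "y": 0, "z": 0, "rx": 0, "ry": 0, "rz": -0.25, "gripper": -1}
    - {"x": 0, "y": 0, "z": 0, "rx": 0, "ry": 0, "rz": -0.3, "gripper": -1}
    - {"x": 0, "y": 0, "z": 0, "rx": 0, "ry": 0, "rz": -0.35, "gripper": -1}
    - {"x": 0, "y": 0, "z": 0, "rx": 0, "ry": 0, "rz": -0.4, "gripper": -1}
    - {"x": 0, "y": 0, "z": 0, "rx": 0, "ry": 0, "rz": -0.4, "gripper": -1}

```text
clock: 6.5
eef_pos: [554.5, 91.6, 89.2]
tcp_rot: [3.141, -0.001, 0.531]
contact_force: [-2.1, -1.1, 7.1]
opening: 0.162
grasp_force: 40.2
```

```bash
cat > m.py <<'E'
from h import *
w=[];t=r.sense()
print(np.round(t["clock"],2),t["tcp_rot"].round(3),t["contact_force"].round(1),"first",t["wrist_torque"].round(3))
for i in range(3): r.grab_frame("side"); w.append(r.sense()["wrist_torque"])
print("mean",np.mean(w,0).round(3),np.std(w,0).round(3))
E
python3 m.py
python3 - <<'E'
from h import *
t=r.grab_frame("top")
b=cv2.resize(t[155:225,135:235],None,fx=8,fy=8,interpolation=cv2.INTER_CUBIC); cv2.imwrite("pics/n5.png",b)
E
```

```text
6.5 [ 3.141e+00 -1.000e-03  5.310e-01] [-2.1 -1.1  7.1] first [-0.11   0.198 -0.071]
mean [-0.072  0.294 -0.092] [0.012 0.024 0.012]
```

View pics/n5.png

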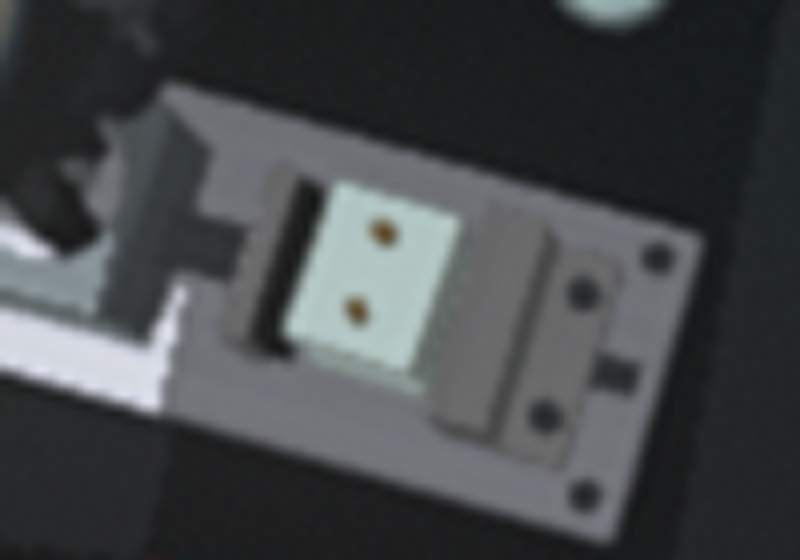

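The jaw now touches the cell at (290,330), and the cell is still a few mm off the stop at (440,290). From here I'll make slow moves and read the torque while turning.

>>> servo_tool:
  deltas:
    - {"x": 0, "y": 0, "z": 0, "rx": 0, "ry": 0, "rz": -0.02, "gripper": -1}
    - {"x": 0, "y": 0, "z": 0, "rx": 0, "ry": 0, "rz": -0.04, "gripper": -1}
    - {"x": 0, "y": 0, "z": 0, "rx": 0, "ry": 0, "rz": -0.06, "gripper": -1}
    - {"x": 0, "y": 0, "z": 0, "rx": 0, "ry": 0, "rz": -0.08, "gripper": -1}

```text
clock: 7.1
eef_pos: [554.5, 91.6, 89.2]
tcp_rot: [3.141, -0.001, 0.452]
contact_force: [-1.6, -0.5, 5.6]
opening: 0.161
grasp_force: 40.1
```

```bash
python3 m.py
```

```text
7.1 [ 3.141e+00 -1.000e-03  4.520e-01] [-1.6 -0.5  5.6] first [-0.068  0.241  0.116]
mean [-0.092  0.261 -0.06 ] [0.035 0.027 0.064]
```

>>> servo_tool:
  deltas:
    - {"x": 0, "y": 0, "z": 0, "rx": 0, "ry": 0, "rz": -0.02, "gripper": -1}
    - {"x": 0, "y": 0, "z": 0, "rx": 0, "ry": 0, "rz": -0.04, "gripper": -1}
    - {"x": 0, "y": 0, "z": 0, "rx": 0, "ry": 0, "rz": -0.06, "gripper": -1}

```text
clock: 7.55
eef_pos: [554.5, 91.6, 89.2]
tcp_rot: [3.141, -0.001, 0.392]
contact_force: [-2.0, -0.2, 6.2]
opening: 0.157
grasp_force: 40.1
```

```bash
python3 m.py
```

```text
7.55 [ 3.141e+00 -1.000e-03  3.920e-01] [-2.  -0.2  6.2] first [-0.022  0.25   0.089]
mean [-0.079  0.261 -0.092] [0.018 0.035 0.065]
```

>>> servo_tool:
  deltas:
    - {"x": 0, "y": 0, "z": 0, "rx": 0, "ry": 0, "rz": -0.015, "gripper": -1}
    - {"x": 0, "y": 0, "z": 0, "rx": 0, "ry": 0, "rz": -0.03, "gripper": -1}
    - {"x": 0, "y": 0, "z": 0, "rx": 0, "ry": 0, "rz": -0.045, "gripper": -1}

```text
clock: 8.0
eef_pos: [554.5, 91.6, 89.2]
tcp_rot: [3.141, -0.001, 0.347]
contact_force: [-2.1, -0.0, 6.7]
opening: 0.156
grasp_force: 40.2
```

```bash
python3 m.py
```

```text
8.0 [ 3.141e+00 -1.000e-03  3.470e-01] [-2.1 -0.   6.7] first [-0.083  0.308  0.102]
mean [-0.091  0.243 -0.012] [0.025 0.008 0.043]
```

>>> servo_tool:
  deltas:
    - {"x": 0, "y": 0, "z": 0, "rx": 0, "ry": 0, "rz": -0.015, "gripper": -1}
    - {"x": 0, "y": 0, "z": 0, "rx": 0, "ry": 0, "rz": -0.03, "gripper": -1}
    - {"x": 0, "y": 0, "z": 0, "rx": 0, "ry": 0, "rz": -0.04, "gripper": -1}

```text
clock: 8.45
eef_pos: [554.5, 91.6, 89.2]
tcp_rot: [3.141, -0.001, 0.308]
contact_force: [-1.7, -0.3, 6.0]
opening: 0.158
grasp_force: 40.2
```

```bash
python3 m.py
python3 - <<'E'
from h import *
t=r.grab_frame("top")
b=cv2.resize(t[155:225,135:235],None,fx=8,fy=8,interpolation=cv2.INTER_CUBIC); cv2.imwrite("pics/n6.png",b)
E
```

```text
8.45 [ 3.141e+00 -1.000e-03  3.080e-01] [-1.7 -0.3  6. ] first [-0.044  0.242  0.031]
mean [-0.084  0.262 -0.001] [0.045 0.03  0.045]
```

View pics/n6.png

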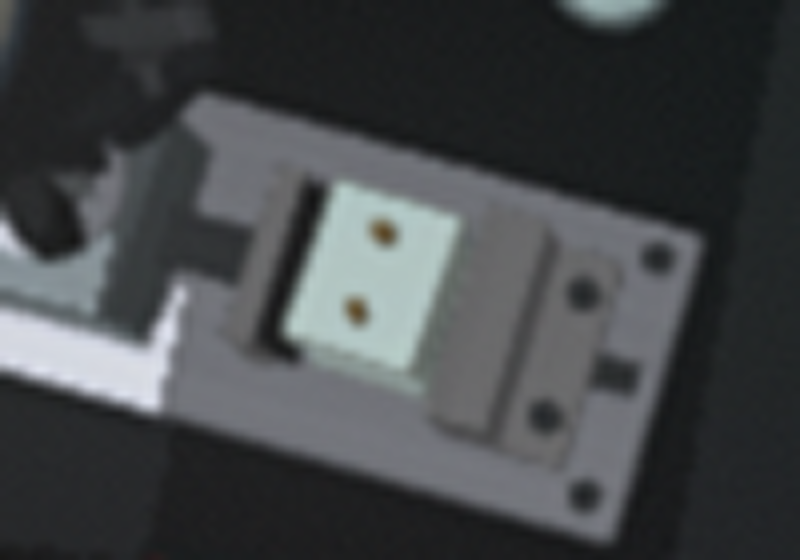

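The cell has not moved yet (pins still at (385,232)); only the jaw is advancing. I've used up my picture views, in fact gone one over, so from here I'll track the cell numerically by template matching, along with the torque.

```bash
cat >> m.py <<'E'
import os
t=r.grab_frame("top")
if not os.path.exists("ref.png"): cv2.imwrite("ref.png",t)
f=cv2.imread("ref.png")
up=lambda i,a,b,c,d:cv2.resize(i[a:b,c:d],None,fx=10,fy=10,interpolation=cv2.INTER_CUBIC)
def trk(a,b,c,d,m=5):
    q=cv2.matchTemplate(up(t,a-m,b+m,c-m,d+m),up(f,a,b,c,d),cv2.TM_CCOEFF_NORMED); _,v,_,l=cv2.minMaxLoc(q); return (l[0]/10-m,l[1]/10-m,round(v,3))
print("cell px",trk(181,192,177,187),"anvil",trk(188,206,197,215))
E
python3 m.py
```

```text
8.65 [ 3.141e+00 -1.000e-03  3.080e-01] [-2.  -0.1  6.6] first [-0.043  0.306  0.001]
mean [-0.058  0.251 -0.034] [0.02  0.016 0.011]
cell px (0.0, 0.0, 0.998) anvil (0.0, 0.0, 0.998)
```

>>> servo_tool:
  deltas:
    - {"x": 0, "y": 0, "z": 0, "rx": 0, "ry": 0, "rz": -0.015, "gripper": -1}
    - {"x": 0, "y": 0, "z": 0, "rx": 0, "ry": 0, "rz": -0.03, "gripper": -1}
    - {"x": 0, "y": 0, "z": 0, "rx": 0, "ry": 0, "rz": -0.045, "gripper": -1}

```text
clock: 9.15
eef_pos: [554.5, 91.6, 89.2]
tcp_rot: [3.141, -0.001, 0.263]
contact_force: [-1.6, -0.1, 5.6]
opening: 0.156
grasp_force: 40.2
```

```bash
python3 m.py
```

```text
9.15 [ 3.141e+00 -1.000e-03  2.630e-01] [-1.6 -0.1  5.6] first [-0.116  0.281  0.032]
mean [-0.077  0.231 -0.018] [0.03  0.043 0.034]
cell px (0.0, 0.0, 0.998) anvil (0.0, 0.0, 0.997)
```

>>> servo_tool:
  deltas:
    - {"x": 0, "y": 0, "z": 0, "rx": 0, "ry": 0, "rz": -0.015, "gripper": -1}
    - {"x": 0, "y": 0, "z": 0, "rx": 0, "ry": 0, "rz": -0.03, "gripper": -1}
    - {"x": 0, "y": 0, "z": 0, "rx": 0, "ry": 0, "rz": -0.045, "gripper": -1}

```text
clock: 9.65
eef_pos: [554.5, 91.6, 89.2]
tcp_rot: [3.141, -0.001, 0.218]
contact_force: [-1.9, -0.3, 6.4]
opening: 0.156
grasp_force: 40.2
```

```bash
python3 m.py
```

```text
9.65 [ 3.141e+00 -1.000e-03  2.180e-01] [-1.9 -0.3  6.4] first [-0.034  0.27   0.124]
mean [-0.109  0.236 -0.012] [0.031 0.038 0.029]
cell px (0.0, 0.0, 0.998) anvil (0.0, 0.0, 0.997)
```

```bash
echo 'print("jaw",trk(178,197,166,175))' >> m.py; python3 m.py
```

```text
9.85 [ 3.141e+00 -1.000e-03  2.180e-01] [-1.8 -0.6  7. ] first [-0.144  0.204 -0.053]
mean [-0.093  0.267 -0.067] [0.04  0.004 0.046]
cell px (0.0, 0.0, 0.998) anvil (0.0, 0.0, 0.997)
jaw (0.09999999999999964, -0.09999999999999964, 0.995)
```

>>> servo_tool:
  deltas:
    - {"x": 0, "y": 0, "z": 0, "rx": 0, "ry": 0, "rz": -0.02, "gripper": -1}
    - {"x": 0, "y": 0, "z": 0, "rx": 0, "ry": 0, "rz": -0.04, "gripper": -1}
    - {"x": 0, "y": 0, "z": 0, "rx": 0, "ry": 0, "rz": -0.06, "gripper": -1}

```text
clock: 10.35
eef_pos: [554.5, 91.6, 89.2]
tcp_rot: [3.141, -0.001, 0.157]
contact_force: [-1.7, -0.7, 7.0]
opening: 0.154
grasp_force: 40.1
```

```bash
python3 m.py
```

```text
10.35 [ 3.141e+00 -1.000e-03  1.570e-01] [-1.7 -0.7  7. ] first [-0.096  0.215  0.105]
mean [-0.119  0.261 -0.051] [0.029 0.014 0.011]
cell px (0.0, 0.0, 0.998) anvil (0.0, 0.0, 0.997)
jaw (0.20000000000000018, -0.20000000000000018, 0.992)
```

```bash
cat > p.py <<'E'
from h import *
x,y,a=np.load("pose.npy")
def prof(im,ys=(-12,-6,6,12),z=60,X=np.arange(24,-56,-2.)):
    out=[]
    for yy in ys:
        P=np.c_[x+np.cos(a)*X-np.sin(a)*yy,y+np.sin(a)*X+np.cos(a)*yy,0*X+z]; u=proj("top",P).astype(np.float32)
        out.append(cv2.remap(cv2.cvtColor(im,cv2.COLOR_BGR2GRAY),u[:,0][None],u[:,1][None],cv2.INTER_CUBIC)[0])
    return np.array(out)
up=lambda f:cv2.resize(cv2.imread(f),(100,70),interpolation=cv2.INTER_AREA)
base=cv2.imread("ref.png")
def put(f):
    b=base.copy(); b[155:225,135:235]=up(f); return b
print("X",list(range(24,-56,-2)))
for n,im in(("top0",cv2.imread("pics/top0.png")),("n5",put("pics/n5.png")),("ref",base),("now",r.grab_frame("top"))):
    p=prof(im); print(n); print(p[1].tolist()); print(p[3].tolist())
E
python3 p.py
```

```text
X [24, 22, 20, 18, 16, 14, 12, 10, 8, 6, 4, 2, 0, -2, -4, -6, -8, -10, -12, -14, -16, -18, -20, -22, -24, -26, -28, -30, -32, -34, -36, -38, -40, -42, -44, -46, -48, -50, -52, -54]
top0
[112, 109, 108, 146, 216, 232, 229, 175, 92, 58, 63, 56, 50, 53, 126, 226, 255, 251, 249, 249, 249, 249, 249, 250, 250, 250, 249, 249, 249, 249, 249, 252, 255, 199, 135, 145, 200, 225, 223, 223]
[220, 243, 243, 229, 219, 225, 220, 172, 97, 65, 61, 56, 46, 68, 163, 255, 254, 250, 249, 249, 250, 251, 252, 243, 240, 247, 251, 249, 249, 249, 250, 255, 237, 163, 118, 152, 208, 223, 223, 224]
n5
[75, 73, 71, 70, 71, 73, 87, 103, 108, 101, 77, 45, 31, 29, 61, 127, 180, 194, 191, 190, 190, 191, 191, 192, 192, 191, 191, 191, 191, 191, 192, 192, 175, 130, 105, 101, 101, 102, 103, 104]
[117, 113, 112, 115, 113, 108, 104, 105, 106, 101, 70, 41, 26, 38, 91, 162, 195, 195, 191, 191, 192, 193, 187, 170, 164, 180, 192, 192, 191, 193, 196, 193, 158, 112, 99, 101, 101, 101, 103, 104]
ref
[75, 73, 69, 71, 72, 70, 69, 87, 105, 107, 98, 68, 38, 28, 59, 128, 182, 194, 192, 191, 190, 191, 191, 191, 192, 192, 191, 191, 191, 190, 191, 193, 177, 130, 105, 101, 101, 102, 103, 104]
[115, 113, 114, 118, 115, 112, 112, 108, 104, 106, 101, 67, 32, 34, 88, 164, 196, 194, 192, 191, 192, 194, 189, 171, 165, 181, 191, 192, 191, 192, 197, 195, 158, 109, 99, 101, 101, 102, 102, 104]
now
[75, 71, 68, 70, 71, 70, 68, 78, 96, 106, 104, 89, 51, 28, 58, 129, 182, 194, 191, 190, 191, 191, 191, 192, 192, 192, 191, 190, 190, 191, 191, 193, 177, 129, 105, 100, 101, 102, 102, 104]
[116, 113, 113, 117, 114, 112, 115, 114, 110, 106, 104, 81, 41, 33, 88, 163, 196, 194, 191, 191, 193, 194, 190, 171, 164, 181, 192, 191, 191, 192, 197, 195, 159, 110, 100, 101, 100, 102, 102, 104]
```

The steel/rubber edge profile shows the jaw has moved 8.1 mm, which matches 1.155 rad, so there is no slip. The cell face is about 4 mm ahead and the nip about 6 mm ahead. Advancing 0.4 rad.

>>> servo_tool:
  deltas:
    - {"x": 0, "y": 0, "z": 0, "rx": 0, "ry": 0, "rz": -0.04, "gripper": -1}
    - {"x": 0, "y": 0, "z": 0, "rx": 0, "ry": 0, "rz": -0.08, "gripper": -1}
    - {"x": 0, "y": 0, "z": 0, "rx": 0, "ry": 0, "rz": -0.12, "gripper": -1}
    - {"x": 0, "y": 0, "z": 0, "rx": 0, "ry": 0, "rz": -0.16, "gripper": -1}
    - {"x": 0, "y": 0, "z": 0, "rx": 0, "ry": 0, "rz": -0.2, "gripper": -1}
    - {"x": 0, "y": 0, "z": 0, "rx": 0, "ry": 0, "rz": -0.24, "gripper": -1}
    - {"x": 0, "y": 0, "z": 0, "rx": 0, "ry": 0, "rz": -0.28, "gripper": -1}
    - {"x": 0, "y": 0, "z": 0, "rx": 0, "ry": 0, "rz": -0.32, "gripper": -1}
    - {"x": 0, "y": 0, "z": 0, "rx": 0, "ry": 0, "rz": -0.36, "gripper": -1}

```text
clock: 11.5
eef_pos: [554.5, 91.5, 89.2]
tcp_rot: [-3.141, -0.001, -0.203]
contact_force: [-1.6, -1.4, 6.0]
opening: 0.153
grasp_force: 40.2
```

```bash
python3 m.py; python3 p.py | tail -3
```

```text
11.5 [-3.141e+00 -1.000e-03 -2.030e-01] [-1.6 -1.4  6. ] first [-0.131  0.244  0.157]
mean [-0.113  0.265 -0.06 ] [0.01  0.017 0.042]
cell px (0.0, 0.0, 0.998) anvil (0.0, 0.0, 0.997)
jaw (0.7999999999999998, -1.0, 0.926)
now
[76, 73, 70, 71, 71, 71, 68, 70, 74, 87, 104, 106, 97, 56, 58, 125, 181, 194, 192, 190, 191, 190, 191, 192, 192, 191, 191, 190, 190, 191, 191, 193, 178, 130, 105, 101, 101, 102, 103, 105]
[115, 112, 113, 117, 116, 113, 115, 115, 109, 102, 103, 106, 87, 55, 84, 162, 195, 194, 191, 191, 192, 194, 189, 171, 165, 181, 192, 192, 191, 192, 196, 195, 159, 109, 99, 101, 100, 102, 103, 105]
```

>>> servo_tool:
  deltas:
    - {"x": 0, "y": 0, "z": 0, "rx": 0, "ry": 0, "rz": -0.03, "gripper": -1}
    - {"x": 0, "y": 0, "z": 0, "rx": 0, "ry": 0, "rz": -0.06, "gripper": -1}
    - {"x": 0, "y": 0, "z": 0, "rx": 0, "ry": 0, "rz": -0.09, "gripper": -1}
    - {"x": 0, "y": 0, "z": 0, "rx": 0, "ry": 0, "rz": -0.12, "gripper": -1}
    - {"x": 0, "y": 0, "z": 0, "rx": 0, "ry": 0, "rz": -0.15, "gripper": -1}

```text
clock: 12.25
eef_pos: [554.5, 91.6, 89.3]
tcp_rot: [-3.141, -0.001, -0.353]
contact_force: [-2.1, -1.3, 6.8]
opening: 0.153
grasp_force: 40.2
```

```bash
python3 m.py
```

```text
12.25 [-3.141e+00 -1.000e-03 -3.530e-01] [-2.1 -1.3  6.8] first [-0.147  0.283  0.077]
mean [-0.125  0.305 -0.063] [0.023 0.026 0.036]
cell px (0.2999999999999998, 0.0, 0.987) anvil (0.0, 0.0, 0.997)
jaw (1.2000000000000002, -1.1, 0.925)
```

>>> servo_tool:
  deltas:
    - {"x": 0, "y": 0, "z": 0, "rx": 0, "ry": 0, "rz": -0.02, "gripper": -1}
    - {"x": 0, "y": 0, "z": 0, "rx": 0, "ry": 0, "rz": -0.04, "gripper": -1}
    - {"x": 0, "y": 0, "z": 0, "rx": 0, "ry": 0, "rz": -0.06, "gripper": -1}

```text
clock: 12.75
eef_pos: [554.5, 91.6, 89.3]
tcp_rot: [-3.141, -0.001, -0.413]
contact_force: [-1.5, -0.5, 6.0]
opening: 0.157
grasp_force: 40.2
```

```bash
python3 m.py
```

```text
12.75 [-3.141e+00 -1.000e-03 -4.130e-01] [-1.5 -0.5  6. ] first [-0.071  0.288  0.159]
mean [-0.143  0.253 -0.058] [0.013 0.022 0.029]
cell px (0.2999999999999998, -0.09999999999999964, 0.991) anvil (0.0, 0.0, 0.997)
jaw (1.2000000000000002, -0.7000000000000002, 0.909)
```

The cell is moving with the jaw now. Continuing in finer steps.

>>> servo_tool:
  deltas:
    - {"x": 0, "y": 0, "z": 0, "rx": 0, "ry": 0, "rz": -0.015, "gripper": -1}
    - {"x": 0, "y": 0, "z": 0, "rx": 0, "ry": 0, "rz": -0.03, "gripper": -1}
    - {"x": 0, "y": 0, "z": 0, "rx": 0, "ry": 0, "rz": -0.045, "gripper": -1}
    - {"x": 0, "y": 0, "z": 0, "rx": 0, "ry": 0, "rz": -0.06, "gripper": -1}

```text
clock: 13.35
eef_pos: [554.5, 91.6, 89.2]
tcp_rot: [-3.141, -0.001, -0.472]
contact_force: [-2.1, 0.8, 7.3]
opening: 0.156
grasp_force: 40.2
```

```bash
python3 m.py
```

```text
13.35 [-3.141e+00 -1.000e-03 -4.720e-01] [-2.1  0.8  7.3] first [-0.119  0.275  0.095]
mean [-0.139  0.284  0.007] [0.02  0.008 0.021]
cell px (0.5, -0.09999999999999964, 0.989) anvil (0.0, 0.0, 0.997)
jaw (1.4000000000000004, -0.5, 0.91)
```

>>> servo_tool:
  deltas:
    - {"x": 0, "y": 0, "z": 0, "rx": 0, "ry": 0, "rz": -0.015, "gripper": -1}
    - {"x": 0, "y": 0, "z": 0, "rx": 0, "ry": 0, "rz": -0.03, "gripper": -1}

```text
clock: 13.75
eef_pos: [554.5, 91.6, 89.2]
tcp_rot: [-3.141, -0.001, -0.502]
contact_force: [-2.4, -0.2, 7.2]
opening: 0.159
grasp_force: 40.2
```

```bash
python3 m.py; python3 p.py|tail -3
```

```text
13.75 [-3.141e+00 -1.000e-03 -5.020e-01] [-2.4 -0.2  7.2] first [-0.103  0.284  0.083]
mean [-0.123  0.3    0.021] [0.038 0.017 0.027]
cell px (0.5999999999999996, -0.09999999999999964, 0.988) anvil (0.0, 0.0, 0.997)
jaw (1.5, -0.5999999999999996, 0.907)
now
[75, 72, 69, 69, 71, 70, 68, 72, 75, 76, 88, 102, 105, 98, 54, 70, 148, 195, 194, 190, 190, 191, 190, 190, 190, 191, 190, 190, 190, 191, 190, 192, 190, 165, 119, 97, 98, 102, 103, 104]
[116, 113, 113, 117, 115, 112, 115, 115, 110, 109, 105, 104, 105, 87, 57, 83, 161, 192, 194, 192, 191, 192, 194, 192, 180, 177, 188, 193, 191, 192, 193, 196, 196, 163, 110, 95, 100, 101, 103, 104]
```

>>> servo_tool:
  deltas:
    - {"x": 0, "y": 0, "z": 0, "rx": 0, "ry": 0, "rz": -0.01, "gripper": -1}
    - {"x": 0, "y": 0, "z": 0, "rx": 0, "ry": 0, "rz": -0.02, "gripper": -1}
    - {"x": 0, "y": 0, "z": 0, "rx": 0, "ry": 0, "rz": -0.03, "gripper": -1}

```text
clock: 14.3
eef_pos: [554.5, 91.6, 89.2]
tcp_rot: [-3.141, -0.001, -0.532]
contact_force: [-1.7, -0.6, 6.1]
opening: 0.154
grasp_force: 40.2
```

```bash
python3 m.py
```

```text
14.3 [-3.141e+00 -1.000e-03 -5.320e-01] [-1.7 -0.6  6.1] first [-0.132  0.31   0.15 ]
mean [-0.146  0.289  0.059] [0.034 0.02  0.032]
cell px (0.7000000000000002, 0.0, 0.989) anvil (0.0, 0.0, 0.997)
jaw (1.5999999999999996, -0.7000000000000002, 0.913)
```

>>> servo_tool:
  deltas:
    - {"x": 0, "y": 0, "z": 0, "rx": 0, "ry": 0, "rz": -0.01, "gripper": -1}
    - {"x": 0, "y": 0, "z": 0, "rx": 0, "ry": 0, "rz": -0.02, "gripper": -1}
    - {"x": 0, "y": 0, "z": 0, "rx": 0, "ry": 0, "rz": -0.03, "gripper": -1}

```text
clock: 14.8
eef_pos: [554.5, 91.6, 89.2]
tcp_rot: [-3.141, -0.001, -0.562]
contact_force: [-1.1, -0.6, 6.9]
opening: 0.154
grasp_force: 40.2
```

```bash
python3 m.py
```

```text
14.8 [-3.141e+00 -1.000e-03 -5.620e-01] [-1.1 -0.6  6.9] first [-0.149  0.337  0.062]
mean [-0.127  0.336 -0.004] [0.044 0.032 0.013]
cell px (0.9000000000000004, 0.09999999999999964, 0.995) anvil (0.0, 0.0, 0.997)
jaw (1.9000000000000004, -1.2000000000000002, 0.915)
```

>>> servo_tool:
  deltas:
    - {"x": 0, "y": 0, "z": 0, "rx": 0, "ry": 0, "rz": -0.01, "gripper": -1}
    - {"x": 0, "y": 0, "z": 0, "rx": 0, "ry": 0, "rz": -0.02, "gripper": -1}
    - {"x": 0, "y": 0, "z": 0, "rx": 0, "ry": 0, "rz": -0.03, "gripper": -1}

```text
clock: 15.3
eef_pos: [554.5, 91.6, 89.2]
tcp_rot: [-3.141, -0.001, -0.592]
contact_force: [-2.2, -0.9, 6.7]
opening: 0.159
grasp_force: 40.2
```

```bash
python3 m.py
```

```text
15.3 [-3.141e+00 -1.000e-03 -5.920e-01] [-2.2 -0.9  6.7] first [-0.127  0.294  0.088]
mean [-0.104  0.278 -0.014] [0.024 0.037 0.005]
cell px (0.9000000000000004, 0.0, 0.996) anvil (0.0, 0.0, 0.997)
jaw (2.0, -1.2000000000000002, 0.908)
```

>>> servo_tool:
  deltas:
    - {"x": 0, "y": 0, "z": 0, "rx": 0, "ry": 0, "rz": -0.01, "gripper": -1}
    - {"x": 0, "y": 0, "z": 0, "rx": 0, "ry": 0, "rz": -0.02, "gripper": -1}
    - {"x": 0, "y": 0, "z": 0, "rx": 0, "ry": 0, "rz": -0.03, "gripper": -1}

```text
clock: 15.8
eef_pos: [554.5, 91.6, 89.2]
tcp_rot: [-3.141, -0.001, -0.622]
contact_force: [-2.3, 1.0, 6.7]
opening: 0.157
grasp_force: 40.2
```

```bash
python3 m.py
```

```text
15.8 [-3.141e+00 -1.000e-03 -6.220e-01] [-2.3  1.   6.7] first [-0.062  0.258  0.119]
mean [-0.104  0.317  0.017] [0.027 0.022 0.051]
cell px (1.0999999999999996, 0.09999999999999964, 0.996) anvil (0.0, 0.0, 0.997)
jaw (2.0999999999999996, -1.2999999999999998, 0.912)
```

>>> servo_tool:
  deltas:
    - {"x": 0, "y": 0, "z": 0, "rx": 0, "ry": 0, "rz": -0.01, "gripper": -1}
    - {"x": 0, "y": 0, "z": 0, "rx": 0, "ry": 0, "rz": -0.02, "gripper": -1}
    - {"x": 0, "y": 0, "z": 0, "rx": 0, "ry": 0, "rz": -0.03, "gripper": -1}

```text
clock: 16.3
eef_pos: [554.5, 91.6, 89.2]
tcp_rot: [-3.141, -0.001, -0.652]
contact_force: [-2.1, -0.5, 6.6]
opening: 0.157
grasp_force: 40.2
```

```bash
python3 m.py
```

```text
16.3 [-3.141e+00 -1.000e-03 -6.520e-01] [-2.1 -0.5  6.6] first [-0.099  0.333  0.091]
mean [-0.144  0.272  0.017] [0.019 0.024 0.013]
cell px (1.0999999999999996, 0.09999999999999964, 0.994) anvil (0.0, 0.0, 0.997)
jaw (2.2, -1.2000000000000002, 0.917)
```

>>> servo_tool:
  deltas:
    - {"x": 0, "y": 0, "z": 0, "rx": 0, "ry": 0, "rz": -0.01, "gripper": -1}
    - {"x": 0, "y": 0, "z": 0, "rx": 0, "ry": 0, "rz": -0.02, "gripper": -1}
    - {"x": 0, "y": 0, "z": 0, "rx": 0, "ry": 0, "rz": -0.03, "gripper": -1}

```text
clock: 16.8
eef_pos: [554.5, 91.6, 89.2]
tcp_rot: [-3.141, -0.001, -0.682]
contact_force: [-1.3, 0.7, 6.5]
opening: 0.157
grasp_force: 40.2
```

```bash
python3 m.py; python3 p.py|tail -3
```

```text
16.8 [-3.141e+00 -1.000e-03 -6.820e-01] [-1.3  0.7  6.5] first [-0.118  0.269  0.196]
mean [-0.166  0.331  0.063] [0.034 0.032 0.043]
cell px (1.2000000000000002, 0.20000000000000018, 0.995) anvil (0.0, 0.0, 0.997)
jaw (2.3, -1.1, 0.909)
now
[76, 73, 70, 70, 71, 70, 68, 72, 76, 74, 80, 100, 105, 104, 78, 49, 90, 162, 194, 193, 191, 191, 190, 191, 191, 191, 191, 191, 191, 190, 190, 192, 194, 189, 150, 107, 96, 101, 103, 105]
[116, 112, 114, 118, 115, 113, 115, 116, 112, 110, 107, 104, 105, 105, 78, 51, 108, 182, 196, 193, 191, 192, 194, 193, 184, 178, 187, 191, 192, 192, 193, 194, 196, 185, 141, 97, 97, 101, 103, 104]
```

>>> servo_tool:
  deltas:
    - {"x": 0, "y": 0, "z": 0, "rx": 0, "ry": 0, "rz": -0.01, "gripper": -1}
    - {"x": 0, "y": 0, "z": 0, "rx": 0, "ry": 0, "rz": -0.02, "gripper": -1}

```text
clock: 17.25
eef_pos: [554.5, 91.6, 89.2]
tcp_rot: [-3.141, -0.001, -0.702]
contact_force: [-1.3, -0.8, 6.9]
opening: 0.158
grasp_force: 40.2
```

```bash
python3 m.py
```

```text
17.25 [-3.141e+00 -1.000e-03 -7.020e-01] [-1.3 -0.8  6.9] first [-0.116  0.29   0.086]
mean [-0.097  0.322  0.014] [0.011 0.012 0.04 ]
cell px (1.2000000000000002, 0.09999999999999964, 0.994) anvil (0.0, 0.0, 0.997)
jaw (2.3, -1.0, 0.91)
```

Still just drag. Continuing.

>>> servo_tool:
  deltas:
    - {"x": 0, "y": 0, "z": 0, "rx": 0, "ry": 0, "rz": -0.01, "gripper": -1}
    - {"x": 0, "y": 0, "z": 0, "rx": 0, "ry": 0, "rz": -0.02, "gripper": -1}
    - {"x": 0, "y": 0, "z": 0, "rx": 0, "ry": 0, "rz": -0.03, "gripper": -1}

```text
clock: 17.75
eef_pos: [554.5, 91.6, 89.2]
tcp_rot: [-3.141, -0.001, -0.732]
contact_force: [-1.5, -0.7, 6.4]
opening: 0.154
grasp_force: 40.2
```

```bash
python3 m.py
```

```text
17.75 [-3.141e+00 -1.000e-03 -7.320e-01] [-1.5 -0.7  6.4] first [-0.129  0.293  0.143]
mean [-0.138  0.288  0.011] [0.02  0.004 0.013]
cell px (1.2999999999999998, 0.20000000000000018, 0.991) anvil (0.0, 0.0, 0.997)
jaw (2.3, -0.7999999999999998, 0.918)
```

>>> servo_tool:
  deltas:
    - {"x": 0, "y": 0, "z": 0, "rx": 0, "ry": 0, "rz": -0.01, "gripper": -1}
    - {"x": 0, "y": 0, "z": 0, "rx": 0, "ry": 0, "rz": -0.02, "gripper": -1}
    - {"x": 0, "y": 0, "z": 0, "rx": 0, "ry": 0, "rz": -0.03, "gripper": -1}

```text
clock: 18.25
eef_pos: [554.5, 91.6, 89.2]
tcp_rot: [-3.141, -0.001, -0.762]
contact_force: [-1.2, -0.3, 5.9]
opening: 0.153
grasp_force: 40.2
```

```bash
python3 m.py
```

```text
18.25 [-3.141e+00 -1.000e-03 -7.620e-01] [-1.2 -0.3  5.9] first [-0.163  0.305  0.081]
mean [-0.133  0.312  0.013] [0.011 0.011 0.033]
cell px (1.4000000000000004, 0.20000000000000018, 0.993) anvil (0.0, 0.0, 0.997)
jaw (2.3, -0.20000000000000018, 0.916)
```

>>> servo_tool:
  deltas:
    - {"x": 0, "y": 0, "z": 0, "rx": 0, "ry": 0, "rz": -0.01, "gripper": -1}
    - {"x": 0, "y": 0, "z": 0, "rx": 0, "ry": 0, "rz": -0.02, "gripper": -1}
    - {"x": 0, "y": 0, "z": 0, "rx": 0, "ry": 0, "rz": -0.03, "gripper": -1}

```text
clock: 18.75
eef_pos: [554.5, 91.6, 89.2]
tcp_rot: [-3.141, -0.001, -0.792]
contact_force: [-1.9, -1.4, 6.7]
opening: 0.158
grasp_force: 40.2
```

```bash
python3 m.py;python3 p.py|tail -3
```

```text
18.75 [-3.141e+00 -1.000e-03 -7.920e-01] [-1.9 -1.4  6.7] first [-0.1    0.317  0.065]
mean [-0.124  0.313  0.053] [0.027 0.015 0.034]
cell px (1.5, 0.2999999999999998, 0.989) anvil (0.0, 0.0, 0.997)
jaw (2.4000000000000004, -0.2999999999999998, 0.909)
now
[74, 72, 70, 69, 71, 71, 68, 73, 76, 73, 76, 91, 102, 106, 94, 52, 66, 144, 196, 195, 191, 191, 191, 190, 192, 192, 191, 190, 190, 191, 190, 190, 192, 191, 164, 115, 94, 99, 103, 104]
[116, 113, 113, 117, 114, 111, 115, 115, 110, 110, 112, 107, 104, 106, 88, 56, 82, 161, 191, 194, 191, 191, 193, 193, 184, 178, 186, 192, 192, 192, 192, 193, 196, 195, 162, 107, 95, 102, 103, 104]
```

>>> servo_tool:
  deltas:
    - {"x": 0, "y": 0, "z": 0, "rx": 0, "ry": 0, "rz": -0.01, "gripper": -1}
    - {"x": 0, "y": 0, "z": 0, "rx": 0, "ry": 0, "rz": -0.02, "gripper": -1}
    - {"x": 0, "y": 0, "z": 0, "rx": 0, "ry": 0, "rz": -0.03, "gripper": -1}

```text
clock: 19.3
eef_pos: [554.5, 91.6, 89.2]
tcp_rot: [-3.141, -0.001, -0.822]
contact_force: [-2.0, 0.0, 6.6]
opening: 0.161
grasp_force: 40.2
```

```bash
python3 m.py
```

```text
19.3 [-3.141e+00 -1.000e-03 -8.220e-01] [-2.   0.   6.6] first [-0.158  0.293  0.134]
mean [-0.124  0.308  0.018] [0.029 0.03  0.038]
cell px (1.7000000000000002, 0.40000000000000036, 0.987) anvil (0.0, 0.0, 0.997)
jaw (2.5, -0.40000000000000036, 0.914)
```

>>> servo_tool:
  deltas:
    - {"x": 0, "y": 0, "z": 0, "rx": 0, "ry": 0, "rz": -0.01, "gripper": -1}
    - {"x": 0, "y": 0, "z": 0, "rx": 0, "ry": 0, "rz": -0.02, "gripper": -1}
    - {"x": 0, "y": 0, "z": 0, "rx": 0, "ry": 0, "rz": -0.03, "gripper": -1}

```text
clock: 19.8
eef_pos: [554.5, 91.6, 89.2]
tcp_rot: [-3.141, -0.001, -0.852]
contact_force: [-2.7, 0.0, 7.1]
opening: 0.155
grasp_force: 40.2
```

```bash
python3 m.py
```

```text
19.8 [-3.141e+00 -1.000e-03 -8.520e-01] [-2.7  0.   7.1] first [-0.066  0.299  0.123]
mean [-0.112  0.318  0.034] [0.05  0.02  0.029]
cell px (1.7000000000000002, 0.2999999999999998, 0.99) anvil (0.0, 0.0, 0.997)
jaw (2.5999999999999996, -0.5, 0.911)
```

>>> servo_tool:
  deltas:
    - {"x": 0, "y": 0, "z": 0, "rx": 0, "ry": 0, "rz": -0.01, "gripper": -1}
    - {"x": 0, "y": 0, "z": 0, "rx": 0, "ry": 0, "rz": -0.02, "gripper": -1}
    - {"x": 0, "y": 0, "z": 0, "rx": 0, "ry": 0, "rz": -0.03, "gripper": -1}

```text
clock: 20.3
eef_pos: [554.5, 91.6, 89.3]
tcp_rot: [-3.141, -0.001, -0.882]
contact_force: [-2.0, -0.0, 7.8]
opening: 0.155
grasp_force: 40.2
```

```bash
python3 m.py
```

```text
20.3 [-3.141e+00 -1.000e-03 -8.820e-01] [-2.  -0.   7.8] first [-0.104  0.28   0.123]
mean [-0.099  0.296  0.081] [0.019 0.025 0.054]
cell px (1.7000000000000002, 0.2999999999999998, 0.99) anvil (0.0, 0.0, 0.997)
jaw (2.5999999999999996, -0.40000000000000036, 0.894)
```

The cell has stopped moving and the resting torque is creeping up. Smaller steps now.

>>> servo_tool:
  deltas:
    - {"x": 0, "y": 0, "z": 0, "rx": 0, "ry": 0, "rz": -0.008, "gripper": -1}
    - {"x": 0, "y": 0, "z": 0, "rx": 0, "ry": 0, "rz": -0.015, "gripper": -1}

```text
clock: 20.7
eef_pos: [554.5, 91.6, 89.2]
tcp_rot: [-3.141, -0.001, -0.897]
contact_force: [-0.7, -0.3, 6.4]
opening: 0.157
grasp_force: 40.2
```

```bash
python3 m.py;python3 p.py|tail -3
```

```text
20.7 [-3.141e+00 -1.000e-03 -8.970e-01] [-0.7 -0.3  6.4] first [-0.08   0.292  0.181]
mean [-0.112  0.315  0.106] [0.039 0.027 0.053]
cell px (1.7000000000000002, 0.2999999999999998, 0.99) anvil (0.0, 0.0, 0.997)
jaw (2.5999999999999996, -0.40000000000000036, 0.887)
now
[75, 72, 69, 70, 72, 71, 69, 72, 76, 74, 71, 81, 98, 105, 101, 63, 70, 141, 195, 194, 190, 191, 191, 191, 191, 191, 191, 190, 191, 191, 190, 191, 191, 193, 174, 124, 96, 98, 103, 104]
[116, 112, 113, 117, 115, 113, 114, 115, 111, 111, 114, 107, 103, 105, 96, 67, 65, 137, 186, 195, 192, 191, 192, 193, 188, 181, 185, 191, 192, 191, 191, 192, 195, 196, 168, 115, 96, 101, 102, 104]
```

>>> servo_tool:
  deltas:
    - {"x": 0, "y": 0, "z": 0, "rx": 0, "ry": 0, "rz": -0.008, "gripper": -1}
    - {"x": 0, "y": 0, "z": 0, "rx": 0, "ry": 0, "rz": -0.015, "gripper": -1}

```text
clock: 21.15
eef_pos: [554.4, 91.6, 89.2]
tcp_rot: [-3.141, -0.001, -0.912]
contact_force: [-2.2, -0.1, 6.2]
opening: 0.159
grasp_force: 40.2
```

```bash
python3 m.py
```

```text
21.15 [-3.141e+00 -1.000e-03 -9.120e-01] [-2.2 -0.1  6.2] first [-0.045  0.297  0.203]
mean [-0.103  0.356  0.136] [0.052 0.02  0.008]
cell px (1.7000000000000002, 0.2999999999999998, 0.99) anvil (0.0, 0.0, 0.997)
jaw (2.5999999999999996, -0.40000000000000036, 0.885)
```

The load is now about 0.1 N m above drag, roughly 15 N, which is a good nip. Releasing and going up.

>>> servo_tool:
  deltas:
    - {"x": 0, "y": 0, "z": 0, "rx": 0, "ry": 0, "rz": 0, "gripper": 0}
    - {"x": 0, "y": 0, "z": 0, "rx": 0, "ry": 0, "rz": 0, "gripper": 0}
    - {"x": 0, "y": 0, "z": 0, "rx": 0, "ry": 0, "rz": 0, "gripper": 0}
    - {"x": 0, "y": 0, "z": 0, "rx": 0, "ry": 0, "rz": 0, "gripper": 0}
    - {"x": 0, "y": 0, "z": 0, "rx": 0, "ry": 0, "rz": 0, "gripper": 0}
    - {"x": 0, "y": 0, "z": 0, "rx": 0, "ry": 0, "rz": 0, "gripper": 0}

```text
clock: 21.95
eef_pos: [554.1, 91.5, 88.2]
tcp_rot: [3.141, 0.0, -0.912]
contact_force: [0.6, -0.3, -0.3]
opening: 0.501
grasp_force: 0.0
```

>>> servo_tool:
  deltas:
    - {"x": 0, "y": 0, "z": 15, "rx": 0, "ry": 0, "rz": 0, "gripper": 0}
    - {"x": 0, "y": 0, "z": 35, "rx": 0, "ry": 0, "rz": 0, "gripper": 0}
    - {"x": 0, "y": 0, "z": 65, "rx": 0, "ry": 0, "rz": 0, "gripper": 0}
    - {"x": 0, "y": 0, "z": 100, "rx": 0, "ry": 0, "rz": 0, "gripper": 0}
    - {"x": 0, "y": 0, "z": 100, "rx": 0, "ry": 0, "rz": 0, "gripper": 0}
    - {"x": 0, "y": 0, "z": 100, "rx": 0, "ry": 0, "rz": 0, "gripper": 0}

```text
clock: 22.55
eef_pos: [554.5, 91.5, 189.0]
tcp_rot: [-3.14, -0.001, -0.912]
contact_force: [-0.1, -0.4, -0.3]
opening: 0.499
grasp_force: 0.0
```

```bash
python3 m.py;python3 p.py|tail -3
```

```text
22.55 [-3.14e+00 -1.00e-03 -9.12e-01] [-0.1 -0.4 -0.3] first [0.024 0.008 0.046]
mean [ 0.003 -0.016  0.041] [0.018 0.022 0.036]
cell px (1.7000000000000002, 0.2999999999999998, 0.99) anvil (0.0, 0.0, 0.997)
jaw (2.7, -0.7999999999999998, 0.887)
now
[93, 92, 86, 75, 72, 69, 68, 73, 78, 74, 70, 81, 99, 105, 102, 66, 71, 140, 193, 193, 190, 189, 189, 190, 189, 189, 189, 190, 189, 189, 189, 190, 190, 192, 174, 123, 96, 98, 102, 104]
[185, 211, 214, 217, 212, 206, 214, 215, 195, 139, 112, 104, 103, 105, 96, 67, 66, 136, 185, 193, 190, 190, 191, 192, 187, 181, 185, 190, 191, 190, 190, 192, 194, 194, 167, 114, 96, 100, 103, 104]
```

The jaw and cell stayed where they were after release. Handing in.

```bash
python3 -c "
from rig import r
print(r.sign_off())"
```

```text
the job is handed in; nothing more can be done
None
```

I broke the knob loose and turned it until the cell nipped against the stop, at about 0.1 N m above drag (roughly 15 N by estimate). I then let go of the knob and handed the job in at about 23 s; no verdict came back, and I viewed 11 pictures, one over the limit of 10.

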